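# Square the balm mould up to the fence

## Robot

A 6-joint arm with a two-finger parallel gripper is mounted at the origin on a cart in front of the work surface, level with it; the furniture and walls round the work are solid. World frame = base frame: x ahead of the robot, y to its left, z up, the work surface at z = 0. Lengths are in mm, angles in rad, forces in N, time in s.
With the tool pointing down it reaches from about 350 to 850 mm from the base axis. Payload 8.1 kg.
Tool frame: the origin (TCP) lies at the very end of the fingers, on their centre line; the grasp point (between the pads) lies 19 mm behind it; z points along the fingers, y is the line along which they close (so a half turn about z gives the same grasp; the last joint's range is limited). The gripper opens to 85 mm and grips with 20 to 120 N. Pads are 22 mm wide; open, the fingers measure 114 mm over their backs; the gripper's body (76 mm by 85 mm) begins 54 mm behind the grasp point. The pads swing forward as they close: fully open they stand 13 mm farther back than shut.
Start: joints at [-1.278, 0.13, 1.488, -0, 1.523, -0.085], TCP at [221.346, -557.684, 231.292] pointing down, gripper open.
Joint ranges: [-2.96, 2.96], [-0.89, 2.26], [0.02, 2.5], [-1.34, 4.48], [0, 2.73], [-2.66, 2.66]. Speed limits (rad/s): [2.39, 2.39, 2.79, 3.14, 3.14, 3.14].

## Interface

Orientations are given as a 3x3 rotation matrix whose columns are the frame's x, y, z axes.
In Python, from bench import * gives the robot as it stands. Calls block until the motion is done:
- move_pose(position, orientation): joint-space move of the TCP to a pose.
- line_to(position, vel=150, orientation=None, until_force=None): straight line of the TCP; orientation=None keeps the orientation; vel is the mean speed in mm/s. With until_force (N) it stops when the force on the tool has changed by that much, and returns True; else False.
- move_j(angles): joint-space move.
- move_gripper(opening, effort=None): finger opening in mm; effort is the grip in N (None keeps the last); returns when the fingers have stopped.
- dwell(seconds).
- inverse_kinematics(position, orientation): joint angles nearest the present ones, or None.
- read_state(): the state.
- camera(name): name is "scene" or "top" or "wrist"; returns (picture, depth): 420x560x3 uint8, red, green, blue; 420x560 float32, mm along the optical axis (not along the pixel's ray), 0 where there is no reading.
- calibration(name): a dict with "K" (3x3 intrinsics, pixels), "rvec" (rotation vector, rad) and "tvec" (3), from world to camera coordinates, as OpenCV has them. Camera axes: x right, y down, z forward; pixel columns grow to the right and rows downward; lengths in mm; the calibration is good to about 2 mm. The wrist camera is an equidistant fisheye: a pixel r from the principal point sees the ray r / f radians off the axis. A picture is of the moment at which its call begins: read the wrist's pose just before it. calibration takes no time and is no camera call; for the wrist camera it gives the pose at the moment of the call.
A pose or a line that the arm cannot do raises PlanningError and nothing moves.
- hand_in(): hands the job in; it is judged then, once.
The state is a dict: "time_s": time; "joint_positions": joint angles; "qd": joint speeds; "tau": joint torques, N m; "tcp_pos": TCP position; "orientation": TCP orientation; "contact_force": force on the tool from outside, world axes, zero at the start; "ft_torque": the same for the moment, N m; "finger_gap": finger opening in mm; "grip_force": force on a finger pad.
Only numpy, scipy, OpenCV 4.12 (cv2) and the standard library are available. Lean on these libraries where they do the work, as an engineer would, in place of code of your own. Each camera call takes 0.05 s, during which the arm holds its last target. There are 200 camera calls.

## Task

The heavy aluminium mould block is too wide to grip: without lifting or tipping it, walk it round with fingertip pushes near its corners until one of its long sides faces the steel fence squarely, with a gap of at least two fingers' width left between them. Then push it straight up to the fence until that long side is flush against it along its whole length, and take the hand away. Leave the jars, the vial and the lid round about where they stand.

Things in the scene. Friction and masses are not known exactly. Their poses are not given: they have to be found in the camera images.
- mould_block: Loose aluminium block, 140 mm long, 90 wide, 45 high, about 0.7 kg, ten 13 mm holes in its top. Origin: centre of its underside; y along its length, x across, z up. Long sides at x = +-45 mm, alike: either may face the fence. Slides under a push of 5 to 15 N and stays put; pushed on a long side 50 mm off its middle it turns about 0.1 rad per 10 mm and drifts along. One finger at mid-side lets it swing.
- fence: Straight steel angle fence, fixed to the table behind the block, 250 mm long and 35 mm high, with a 45 mm wide bolted foot on the side away from the block. Origin: table height, mid-length, on the upright face that looks at the block. Its y axis runs along that face; its x axis is square to the face and points away from the block, so the block lies at negative x of the fence.
- vial: Small vial with a white cap, 45 mm across, 68 mm high, standing beyond the left (+y) end of the working space; origin at the centre of its underside. To be left alone.
- resin_jar: Small low brown jar with a cream lid, 54 mm across, 32 mm high, to the right (-y); origin at the centre of its underside. To be left alone.
- attar_pot: Tiny pot with a black cap, 33 mm across, 34 mm high, to the left (+y), nearer the robot than the vial; origin at the centre of its underside. To be left alone.
- yellow_lid: Flat round yellow lid, 78 mm across, 15 mm high, to the right (-y), nearer the robot than the resin jar; origin at the centre of its underside. To be left alone.

How it is judged (in metres and radians):
On the way:
1. a long side of the block faces the fence squarely (within about 8 degrees) while the block's middle is still 15 mm or more short of it (angle between the y axis of mould_block and the y axis of fence, either way round below 0.14 rad and x of mould_block in the frame of fence between -0.3 and -0.06 m and y of mould_block in the frame of fence between -0.12 and 0.12 m), for 0.2 s.
At the end, for the whole second after the job is handed in: The block rests flat and still with one long side flush on the fence: parallel within 2.6 degrees, its middle within 4 mm of touching, its whole length on the fence (centre within 57 mm of the fence's middle) (angle between the y axis of mould_block and the y axis of fence, either way round below 0.045 rad and x of mould_block in the frame of fence between -0.049 and -0.04 m and y of mould_block in the frame of fence between -0.057 and 0.057 m and height (world z) of mould_block below 0.004 m and angle between mould_block's own z axis and vertical below 0.04 rad and linear speed of mould_block below 0.01 m/s).
It fails at once if the block is lifted or tipped (height (world z) of mould_block above 0.01 m or angle between mould_block's own z axis and vertical above 0.15 rad).
It fails at once if the vial is moved or knocked over (distance of vial from where it was at the start of the episode above 0.02 m or angle between vial's own z axis and vertical above 0.4 rad).
It fails at once if the resin jar is moved or knocked over (distance of resin_jar from where it was at the start of the episode above 0.02 m or angle between resin_jar's own z axis and vertical above 0.4 rad).
It fails at once if the attar pot is moved or knocked over (distance of attar_pot from where it was at the start of the episode above 0.02 m or angle between attar_pot's own z axis and vertical above 0.4 rad).
It fails at once if the yellow lid is moved or knocked over (distance of yellow_lid from where it was at the start of the episode above 0.02 m or angle between yellow_lid's own z axis and vertical above 0.4 rad).
It also fails if it takes over 58 s, if anything falls off the work surface, if the arm or the gripper's body presses on something with over 40 N, if the wrist force passes 120 N, or if a joint passes its speed limit or range.

## Working session

There is one attempt and no reset: what is moved stays moved. The work goes in short steps, each a Python script; the robot and the scene stay as the last script left them, time stands still between calls to the robot, and variables do not carry over. Pictures are saved under pics/ and viewed, at most 10 in all, crops included, and the job is handed in when it is done.

```bash
mkdir -p pics; python3 - <<'E'
from bench import *
import cv2,numpy as np
for n in ("top","scene"):
    p,d=camera(n); cv2.imwrite(f"pics/{n}0.png",p[:,:,::-1]); np.savez(f"{n}0.npz",p=p,d=d)
    c=calibration(n); print(n,c)
print(read_state()["time_s"])
E
```

```text
top {'K': array([[418.51712861,   0.        , 275.06752982],
       [  0.        , 418.51712861, 213.27565657],
       [  0.        ,   0.        ,   1.        ]]), 'rvec': array([ 2.04746627, -2.19062334,  0.22468518]), 'tvec': array([ 32.8567841 , 583.57906442, 876.34886811])}
scene {'K': array([[469.45326063,   0.        , 283.25573651],
       [  0.        , 469.45326063, 208.34576557],
       [  0.        ,   0.        ,   1.        ]]), 'rvec': array([ 1.90909567, -0.93784932,  0.52748498]), 'tvec': array([-353.63055396,  250.15098606,  539.60174255])}
0.1
```

View pics/top0.png

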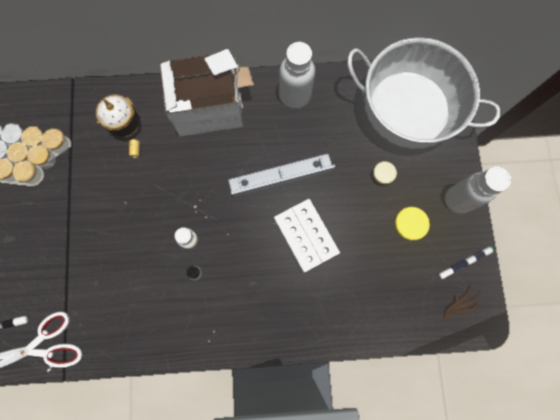

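The top view shows the block at (307,235), the fence running (230,187)–(333,165), the vial at (186,238), the pot at (194,272), the jar at (385,172) and the lid at (412,223).

```bash
cat > h.py <<'E'
from bench import *
import cv2,numpy as np
def cloud(n="top",pd=None):
    p,d=pd if pd else camera(n); c=calibration(n); K=c["K"]
    R=cv2.Rodrigues(c["rvec"])[0]; t=np.array(c["tvec"]).ravel()
    v,u=np.mgrid[:d.shape[0],:d.shape[1]]
    X=np.stack([(u-K[0,2])/K[0,0]*d,(v-K[1,2])/K[1,1]*d,d],-1)
    return p,(X-t)@R,d>0
def block(guess,pd=None,r=95):
    "top face rectangle -> centre, direction of long axis (rad, world), sizes"
    p,W,ok=cloud("top",pd)
    m=ok&(abs(W[...,2]-45)<7)&(np.hypot(W[...,0]-guess[0],W[...,1]-guess[1])<r)&(p.min(-1)>110)
    k,lab,st,_=cv2.connectedComponentsWithStats(cv2.morphologyEx(m.astype(np.uint8),cv2.MORPH_CLOSE,np.ones((5,5))))
    i=1+np.argmax(st[1:,4]); m=m&(lab==i)
    (c,(w,h),a)=cv2.minAreaRect(W[m][:,:2].astype(np.float32))
    a=np.radians(a)+(np.pi/2 if h>w else 0)
    return np.array(c),a%np.pi,sorted((w,h)),np.median(W[m][:,2])
E
python3 - <<'E'
from h import *
z=np.load("top0.npz"); pd=(z["p"],z["d"])
p,W,ok=cloud("top",pd)
for n,(u,v) in dict(vial=(184,235),pot=(194,272),jar=(385,173),lid=(412,223),blk=(307,235),f0=(232,187),f1=(331,165),fm=(280,175)).items():
    print(n,W[v,u].round())
print(block(W[235,307][:2],pd))
f=W[180,280]; H=W[...,2]
box=np.zeros(H.shape,bool); box[150:200,222:342]=1
m=ok&box&(H>26)&(H<45); print(m.sum(), np.median(H[m]))
print(cv2.minAreaRect(W[m][:,:2].astype(np.float32)))
cv2.imwrite("pics/f.png",cv2.resize(np.hstack([z["p"][140:280,200:350,::-1],cv2.applyColorMap(np.clip(H*4,0,255).astype(np.uint8),2)[140:280,200:350]]),None,fx=2.6,fy=2.6,interpolation=0))
s=np.load("scene0.npz");cv2.imwrite("pics/s.png",s["p"][:,:,::-1])
for q in (0,1): print(inverse_kinematics)if 0 else None
print(read_state()["orientation"])
E
```

```text
vial [548. 196.  67.]
pot [468. 182.  35.]
jar [ 669. -271.   33.]
lid [ 549. -324.   17.]
blk [533. -75.  46.]
f0 [667.  91.   4.]
f1 [ 705. -151.    6.]
fm [688. -26.   7.]
(array([533.91333008, -74.37494659]), np.float64(0.42570067432136344), [90.49090576171875, 140.59071350097656], np.float64(45.56476118364144))
401 34.37020758208615
((651.9784545898438, -35.65864562988281), (93.33363342285156, 248.89402770996094), 12.584650993347168)
[[ 9.29470124e-01  3.68897049e-01 -5.05708283e-04]
 [ 3.68897374e-01 -9.29468720e-01  1.62036705e-03]
 [ 1.27708592e-04 -1.69263722e-03 -9.99998559e-01]]
```

View pics/f.png

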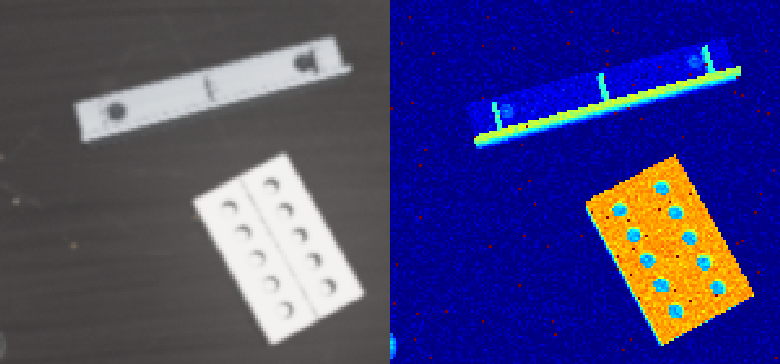

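The top view and height map show the block clearly at about (533,-75), long axis 24°. The fence's upright is the bright height ridge on its near edge. Next I fit the fence line and make the first push.

```bash
cat >> h.py <<'E'
def Rz(a): c,s=np.cos(a),np.sin(a); return np.array([[c,s,0],[s,-c,0],[0,0,-1.]])
Z=14; UP=115
def park(): 
    p=read_state()["tcp_pos"]; line_to([p[0],p[1],UP],250)
    line_to([400,-90,150],350)
def push(c,a,s,travel,off=50,start=85,yaw=None):
    "s=+1: far end pushed to +n ; s=-1: other end pushed to -n  (both turn the block ccw)"
    u=np.array([np.cos(a),np.sin(a)]); n=np.array([-u[1],u[0]])
    b=c+s*(off*u-start*n); e=c+s*(off*u-(60-travel)*n)
    R=Rz(a+.1 if yaw is None else yaw)
    move_pose([*b,UP],R); line_to([*b,Z],200); line_to([*e,Z],70)
    st=read_state(); print("F",np.round(st["contact_force"],1),"tcp",np.round(st["tcp_pos"],1))
    line_to([*(e-s*15*n),Z],150); park()
E
python3 - <<'E'
from h import *
z=np.load("top0.npz"); pd=(z["p"],z["d"])
p,W,ok=cloud("top",pd); H=W[...,2]
P=W[ok&(H>28)&(H<40)&(W[...,0]>625)&(W[...,0]<700)&(W[...,1]>-175)&(W[...,1]<115)]
x,y=P[:,0],P[:,1]; k=np.ones(len(x),bool)
for _ in range(8):
    q=np.polyfit(y[k],x[k],1); r=x-np.polyval(q,y); k=abs(r)<6
t=np.array([-(-q[0]),1]); t/=np.linalg.norm(t); nrm=np.array([t[1],-t[0]])
Q=np.c_[x,y][k]; al=Q@t; ac=Q@nrm
print("fence n",nrm,"yaw",np.arctan2(nrm[1],nrm[0]),"along",np.percentile(al,[0,1,99,100]),"across",np.percentile(ac,[0,2,10,50,90,98]))
# front face points, lower heights
m=ok&(H>10)&(H<25)&(abs(W[...,:2]@nrm-np.median(ac))<12)&(W[...,1]>-140)&(W[...,1]<80)
print("front low",np.percentile(W[m][:,:2]@nrm,[2,10,25,50,75]),m.sum())
c,a,_,_=block((533,-75),pd)
move_gripper(0)
push(c,a,1,50)
print(block(c),read_state()["time_s"])
E
```

```text
fence n [0.97990341 0.19947259] yaw 0.20081966283823824 along [-289.09088166 -286.36095495  -43.44918366  -40.21812957] across [645.03722282 645.65140906 646.18827735 648.27185752 651.28865302
 652.29449307]
front low [645.65783658 646.01268891 646.22805406 646.54098108 646.83455791] 161
F [ 1.5 -0.6  0.6] tcp [583.3 -62.9  13.7]
(array([517.36065674, -43.88470459]), np.float64(0.8302002560997424), [90.41529846191406, 114.61229705810547], np.float64(45.5853038998706)) 6.5167
```

```bash
python3 - <<'E'
from h import *
b=block((517,-44),r=130); print(b)
if b[2][1]>135:
    push(b[0],b[1],-1,50)
    b=block(b[0],r=130); print(b,read_state()["time_s"])
    n=np.array([.97990,.19947]);t=np.array([-n[1],n[0]]); print("fence frame",b[0]@n-645.8,b[0]@t+164.7,"ang err",1.7716-b[1])
E
```

```text
(array([517.50146484, -43.75035858]), np.float64(0.8314474144382265), [90.3781967163086, 114.18464660644531], np.float64(45.57910580163994))
```

```bash
python3 - <<'E'
from h import *
p,d=camera("top"); cv2.imwrite("pics/t1.png",p[:,:,::-1])
E
```

```text
(no output)
```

View pics/t1.png

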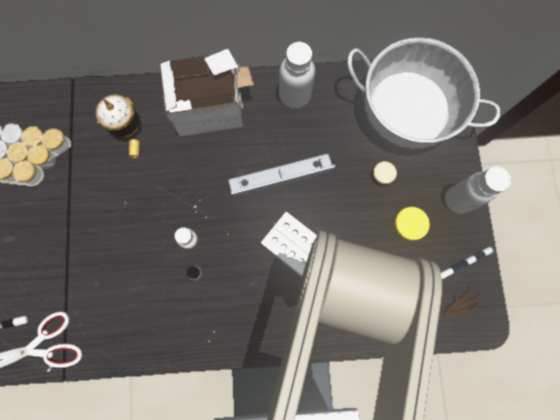

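The arm's elbow at (370,290) hides the block's near end, while its far end at (290,240) is visible. I can correct the centre from that far end, and I'll park further right from now on.

```bash
sed -i 's/line_to(\[400,-90,150\],350)/move_pose([220,-440,200],Rz(0.1))/' h.py
python3 - <<'E'
from h import *
a=.831; c=np.array([517.5,-43.75])-13*np.array([np.cos(a),np.sin(a)])
push(c,a,-1,50)
b=block(c,r=140); print(b,read_state()["time_s"])
n=np.array([.97990,.19947]);t=np.array([-n[1],n[0]]); print("fence frame",b[0]@n-645.8,b[0]@t+164.7,"ang err",1.7716-b[1])
E
```

```text
F [ 0.3  0.6 -0.5] tcp [467.9 -83.4  14.1]
(array([538.55969238, -63.14626312]), np.float64(1.21299823749777), [90.734130859375, 140.2227020263672], np.float64(45.56135645812695)) 11.3583
fence frame -130.66114253913872 -4.603525073394792 ang err 0.5586017625022301
```

```bash
python3 - <<'E'
from h import *
c=np.array([538.56,-63.15]); a=1.213
push(c,a,-1,58,yaw=0.1)
b=block(c,r=140); print(b,read_state()["time_s"])
n=np.array([.97990,.19947]);t=np.array([-n[1],n[0]]); print("fence frame",b[0]@n-645.8,b[0]@t+164.7,"ang err",1.7716-b[1])
E
```

```text
F [-0.3  0.1  0. ] tcp [ 519.3 -109.1   14.1]
(array([570.78851318, -60.15538788]), np.float64(1.6587974473484466), [90.68452453613281, 140.25633239746094], np.float64(45.56618212589558)) 17.425
fence frame -98.48353115150451 -8.101449306793228 ang err 0.11280255265155348
```

```bash
python3 - <<'E'
from h import *
n=np.array([.97990,.19947]);t=np.array([-n[1],n[0]]); yaw=.2008; R=Rz(yaw)
P=lambda x,y,z:[*((645.8+x)*n+(y-164.7)*t),z]
y=-8
move_gripper(85)
move_pose(P(-190,y,115),R); line_to(P(-190,y,6),200); line_to(P(-128,y,6),60)
print(read_state()["contact_force"]); dwell(.3)
hit=line_to(P(-94,y,6),40,until_force=28)
s=read_state(); print(hit,s["contact_force"],s["tcp_pos"][:2]@n-645.8)
line_to(P(-150,y,6),150); line_to(P(-150,y,115),250); park()
b=block((615,-42),r=120); print(b,read_state()["time_s"])
print("fence frame",b[0]@n-645.8,b[0]@t+164.7,"ang err",1.7716-b[1])
p,d=camera("top"); cv2.imwrite("pics/t2.png",cv2.resize(p[130:280,170:440,::-1],None,fx=2.9,fy=2.9))
E
```

```text
[ 0.02884576 -0.03960261  0.63869891]
True [ 0.04305058 -1.01733656 -0.40003422] -100.48510125368614
(array([624.50170898, -44.17198944]), np.float64(1.7709149563112638), [94.7381591796875, 140.0671844482422], np.float64(45.48881918092304)) 25.9083
fence frame -42.661762099990824 -3.1534883442688226 ang err 0.000685043688736231
```

View pics/t2.png

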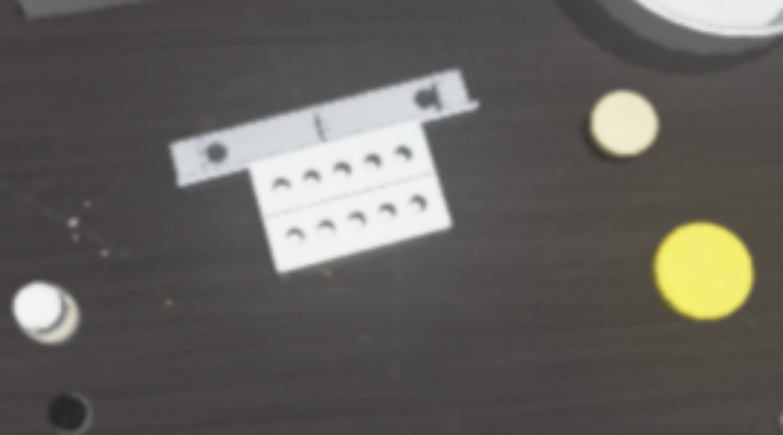

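The block sits against the fence with no visible gap along its length (275–425, 160–125 in the crop). Its rear edge is 90.0 mm from the fence face, the angle error is 0.001 rad, and the pots are in place.

```bash
python3 -c "
from bench import *
print(hand_in())"
```

```text
the job is handed in; nothing more can be done
None
```

I turned the block with three fingertip pushes, squared it about 50 mm short of the fence, then pushed it flush (about 0.001 rad off parallel and 3 mm off the fence's middle). The hand is clear, the jars, vial and lid were not touched, and the job was handed in at about 26 s; no verdict was returned.

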